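Gauge three spacers by pinching and seat the thin one in the fixture

TASK

Three steel spacers stand on the bench and differ only in thickness: find the 11 mm one by pinching them with the gripper where they stand, and leave the other two standing in their places. Lower the 11 mm spacer into the fixture's slot, clear of the stop, until it stands on the slot floor, then slide it along the slot and keep it pressed against the stop for about a second with a steady push of roughly 10 newtons, never forcing it (30 newtons is too much). Leave it let go, upright on the floor of the slot and touching the stop, and do not disturb or tip over anything else on the bench.

Things in the scene. Friction and masses are not known exactly. Their poses are not given: they have to be found in the camera images.
- spacer_a: one of three look-alike plain steel gauge spacers (parallels): flat bar 60 long (its own x), 45 tall (z), standing on edge on the bench; origin at the centre of its underside. Thickness along its own y is 11, 13 or 15 mm: each spacer is one of these, and which one it is is not told by name or place. 0.25 kg
- spacer_b: one of three look-alike plain steel gauge spacers (parallels): flat bar 60 long (its own x), 45 tall (z), standing on edge on the bench; origin at the centre of its underside. Thickness along its own y is 11, 13 or 15 mm: each spacer is one of these, and which one it is is not told by name or place. 0.25 kg
- spacer_c: one of three look-alike plain steel gauge spacers (parallels): flat bar 60 long (its own x), 45 tall (z), standing on edge on the bench; origin at the centre of its underside. Thickness along its own y is 11, 13 or 15 mm: each spacer is one of these, and which one it is is not told by name or place. 0.25 kg
- fixture: fixed steel block, 117 long (own x, from -50 to +67 mm) x 70 wide x 35 high, bolted ears to 50 mm either side (18 high); origin on its underside below the slot. Slot along x at y = 0: 12 wide, floor 15 above the bench, 20 deep, 1.5 mm mouth chamfers, open at x = -50 mm, ending at the stop face at x = +55 mm. A spacer touching the stop has its centre at x = +25 mm
- stop: dark steel stop plate bolted on the +x end of the fixture, rigid, 12 thick x 50 wide, its top 47 above the bench (screw heads to 50); it closes the end of the slot down to the floor; origin in its slot-side face, on the slot's centre line at bench height, axes as the fixture's (the spacer is pushed along +x against it)
- slot_floor (a point): point on the slot floor and its centre line, 60 mm short of the stop face: a good centre for lowering a spacer (its front is then 30 mm from the stop); axes as the fixture's
- tape_measure_1: yellow tape measure, 34 x 80 x 62 mm, bystander; origin at the centre of its underside
- pin_30_1: upright light grey turned pin, 30 mm diameter, 75 tall, bystander; origin at the centre of its underside
- nipple_box_1: small brown cardboard box, 43 x 65 x 37 mm, bystander; origin at the centre of its underside
Not all that is in view belongs to the job. What is shaped like the spacer_c but black is not meant.

How it is judged:
On the way, in this order (a step that is already met when the one before it is completed fails the run):
1. the 11 mm spacer (the only one that goes into the slot) stands on the slot floor, its front at least 5 mm short of the stop (((z of spacer_a in the frame of fixture between 0.012 and 0.0175 m and y of spacer_a in the frame of fixture between -0.002 and 0.002 m and angle between the x axis of spacer_a and the x axis of fixture, either way round below 0.06 rad and angle between spacer_a's own z axis and vertical below 0.06 rad and x of spacer_a in the frame of fixture between -0.04 and 0.02 m) or (z of spacer_b in the frame of fixture between 0.012 and 0.0175 m and y of spacer_b in the frame of fixture between -0.002 and 0.002 m and angle between the x axis of spacer_b and the x axis of fixture, either way round below 0.06 rad and angle between spacer_b's own z axis and vertical below 0.06 rad and x of spacer_b in the frame of fixture between -0.04 and 0.02 m) or (z of spacer_c in the frame of fixture between 0.012 and 0.0175 m and y of spacer_c in the frame of fixture between -0.002 and 0.002 m and angle between the x axis of spacer_c and the x axis of fixture, either way round below 0.06 rad and angle between spacer_c's own z axis and vertical below 0.06 rad and x of spacer_c in the frame of fixture between -0.04 and 0.02 m))), for 0.1 s.
2. the spacer, in the slot, is kept pressed against the stop with 4 to 30 N for at least 0.4 s (((z of spacer_a in the frame of fixture between 0.012 and 0.0175 m and y of spacer_a in the frame of fixture between -0.002 and 0.002 m and angle between the x axis of spacer_a and the x axis of fixture, either way round below 0.06 rad and angle between spacer_a's own z axis and vertical below 0.06 rad and contact force between spacer_a and stop between 4 and 30 N) or (z of spacer_b in the frame of fixture between 0.012 and 0.0175 m and y of spacer_b in the frame of fixture between -0.002 and 0.002 m and angle between the x axis of spacer_b and the x axis of fixture, either way round below 0.06 rad and angle between spacer_b's own z axis and vertical below 0.06 rad and contact force between spacer_b and stop between 4 and 30 N) or (z of spacer_c in the frame of fixture between 0.012 and 0.0175 m and y of spacer_c in the frame of fixture between -0.002 and 0.002 m and angle between the x axis of spacer_c and the x axis of fixture, either way round below 0.06 rad and angle between spacer_c's own z axis and vertical below 0.06 rad and contact force between spacer_c and stop between 4 and 30 N))), for 0.4 s.
At the end, for the whole second after the job is handed in: The 11 mm spacer is released and at rest, upright (within 0.06 rad) on the slot floor (within 2.5 mm), along the slot (within 2 mm and 0.06 rad), its end against the stop (gap under 2.5 mm); the other two spacers stand upright on the bench within 40 mm of where they were (((z of spacer_a in the frame of fixture between 0.012 and 0.0175 m and y of spacer_a in the frame of fixture between -0.002 and 0.002 m and angle between the x axis of spacer_a and the x axis of fixture, either way round below 0.06 rad and angle between spacer_a's own z axis and vertical below 0.06 rad and x of spacer_a in the frame of fixture above 0.0225 m and linear speed of spacer_a below 0.01 m/s and contact force between spacer_a and the fingers below 0.1 N and angle between each of spacer_b, spacer_c's own z axis and vertical below 0.1 rad and height (world z) of each of spacer_b, spacer_c below 0.005 m and distance of each of spacer_b, spacer_c from where it was at the start of the episode below 0.04 m) or (z of spacer_b in the frame of fixture between 0.012 and 0.0175 m and y of spacer_b in the frame of fixture between -0.002 and 0.002 m and angle between the x axis of spacer_b and the x axis of fixture, either way round below 0.06 rad and angle between spacer_b's own z axis and vertical below 0.06 rad and x of spacer_b in the frame of fixture above 0.0225 m and linear speed of spacer_b below 0.01 m/s and contact force between spacer_b and the fingers below 0.1 N and angle between each of spacer_a, spacer_c's own z axis and vertical below 0.1 rad and height (world z) of each of spacer_a, spacer_c below 0.005 m and distance of each of spacer_a, spacer_c from where it was at the start of the episode below 0.04 m) or (z of spacer_c in the frame of fixture between 0.012 and 0.0175 m and y of spacer_c in the frame of fixture between -0.002 and 0.002 m and angle between the x axis of spacer_c and the x axis of fixture, either way round below 0.06 rad and angle between spacer_c's own z axis and vertical below 0.06 rad and x of spacer_c in the frame of fixture above 0.0225 m and linear speed of spacer_c below 0.01 m/s and contact force between spacer_c and the fingers below 0.1 N and angle between each of spacer_a, spacer_b's own z axis and vertical below 0.1 rad and height (world z) of each of spacer_a, spacer_b below 0.005 m and distance of each of spacer_a, spacer_b from where it was at the start of the episode below 0.04 m))); the robot touches nothing.
It fails at once if more than one spacer is away from its place by over 40 mm (distance of each of spacer_a, spacer_b from where it was at the start of the episode above 0.04 m or distance of each of spacer_b, spacer_c from where it was at the start of the episode above 0.04 m or distance of each of spacer_a, spacer_c from where it was at the start of the episode above 0.04 m).
It fails at once if a spacer is tipped over (angle between any of spacer_a, spacer_b, spacer_c's own z axis and vertical above 0.5 rad).
It fails at once if a spacer is pushed against the stop with more than 30 N (contact force between any of spacer_a, spacer_b, spacer_c and stop above 30 N).
It fails at once if a spacer is jammed against the fixture with more than 60 N in all (contact force between any of spacer_a, spacer_b, spacer_c and fixture above 60 N).
It fails at once if the tape measure, the pin or the box is shifted by more than 30 mm (distance of any of tape_measure_1, pin_30_1, nipple_box_1 from where it was at the start of the episode above 0.03 m).
It also fails if it takes over 64 s, if anything falls off the work surface, if the arm or the gripper's body presses on something with over 40 N, if the wrist force passes 120 N, or if a joint passes its speed limit or range.

ROBOT

A 7-joint arm with a two-finger parallel gripper is mounted at the origin on the work surface; the furniture and walls round the work are solid. World frame = base frame: x ahead of the robot, y to its left, z up, the work surface at z = 0. Lengths are in m, angles in rad, forces in N, time in s.
With the tool pointing down it reaches from about 0.35 to 0.9 m from the base axis. Payload 19.9 kg.
Tool frame: the origin (TCP) lies between the finger pads; the fingertips stand 19 mm ahead of it and the grasp point (between the pads) is the TCP; z points along the fingers, y is the line along which they close (so a half turn about z gives the same grasp; the last joint's range is limited). The gripper opens to 94 mm and grips with 3 to 60 N. Pads are 16 mm wide; open, the fingers measure 119 mm over their backs; the gripper's body (75 mm by 177 mm) begins 78 mm behind the grasp point.
Start: joints at [-1.367, 0.417, -0.01, 1.614, 0.005, 1.111, -0.053], TCP at [0.151, 0.606, 0.224] pointing down, gripper open.
Joint ranges: [-2.81, 2.81], [-0.39, 2.02], [-1.27, 1.25], [0.06, 2.57], [-1.19, 4.33], [0.19, 2], [-2.82, 2.82]. Speed limits (rad/s): [1.89, 1.89, 2.39, 2.39, 3.01, 3.01, 3.01].

INTERFACE

Orientations are given as a 3x3 rotation matrix whose columns are the frame's x, y, z axes.
In Python, from rig import robot gives the robot as it stands. Calls block until the motion is done:
- robot.move_ptp(position, orientation): joint-space move of the TCP to a pose.
- robot.move_linear(position, velocity=0.15, frame=None, threshold=None): straight line of the TCP; frame=None keeps the orientation; velocity is the mean speed in m/s. With threshold (N) it stops when the force on the tool has changed by that much, and returns True; else False.
- robot.goto_joints(angles): joint-space move.
- robot.gripper_to(opening): finger opening in m; the grip force is fixed at half the most; returns when the fingers have stopped.
- robot.pause(seconds).
- robot.ik(position, orientation): joint angles nearest the present ones, or None.
- robot.get_state(): the state.
- robot.grab_frame(name): name is "scene" or "top" or "wrist"; returns the picture (480x640x3 uint8, red, green, blue); there is no depth.
- robot.camera_info(name): a dict with "fx", "fy", "cx", "cy" (pixels), "rvec" (rotation vector, rad) and "tvec" (3), from world to camera coordinates, as OpenCV has them. Camera axes: x right, y down, z forward; pixel columns grow to the right and rows downward; lengths in m; the calibration is good to about 2 mm. A picture is of the moment at which its call begins: read the wrist's pose just before it. camera_info takes no time and is no camera call; for the wrist camera it gives the pose at the moment of the call.
A pose or a line that the arm cannot do raises robot.PlanningError and nothing moves.
- robot.sign_off(): hands the job in; it is judged then, once.
The state is a dict: "time": time; "qpos": joint angles; "joint_vel": joint speeds; "effort": joint torques, N m; "ee_pos": TCP position; "tool_rot": TCP orientation; "force": force on the tool from outside, world axes, zero at the start; "moment": the same for the moment, N m; "opening": finger opening in m; "grasp_force": force on a finger pad.
Only numpy, scipy, OpenCV 4.12 (cv2) and the standard library are available. Lean on these libraries where they do the work, as an engineer would, in place of code of your own. Each camera call takes 0.05 s, during which the arm holds its last target. There are 200 camera calls.

## Working session

There is one attempt and no reset: what is moved stays moved. The work goes in short steps, each a Python script; the robot and the scene stay as the last script left them, time stands still between calls to the robot, and variables do not carry over. Pictures are saved under pics/ and viewed, at most 10 in all, crops included, and the job is handed in when it is done.

```bash
mkdir -p pics; ls
python3 - <<'E'
from rig import robot
import cv2
for n in("scene","top"):
    f=robot.grab_frame(n); cv2.imwrite(f"pics/{n}0.png",f[:,:,::-1]); print(n,robot.camera_info(n))
s=robot.get_state();print(s["time"],s["ee_pos"],s["tool_rot"],s["opening"])
E
```

```text
pics
scene {'fx': 516.0482970480728, 'fy': 516.0482970480728, 'cx': 318.8963584019482, 'cy': 237.8979974176516, 'rvec': array([ 0.66073851, -2.31253758,  1.49926043]), 'tvec': array([0.37695394, 0.11425659, 1.25524691])}
top {'fx': 525.3999537553392, 'fy': 525.3999537553392, 'cx': 321.75422096184224, 'cy': 237.66531823517906, 'rvec': array([ 2.12942191, -2.17995204,  0.13688538]), 'tvec': array([0.1008906 , 0.40029336, 1.35048466])}
0.1 [0.15144451 0.60607827 0.2239203 ] [[-9.70176144e-01  2.42400961e-01 -1.51711169e-04]
 [ 2.42400989e-01  9.70175623e-01 -1.01007837e-03]
 [-9.76574885e-05 -1.01672887e-03 -9.99999478e-01]] 0.0938159711155156
```

View pics/top0.png

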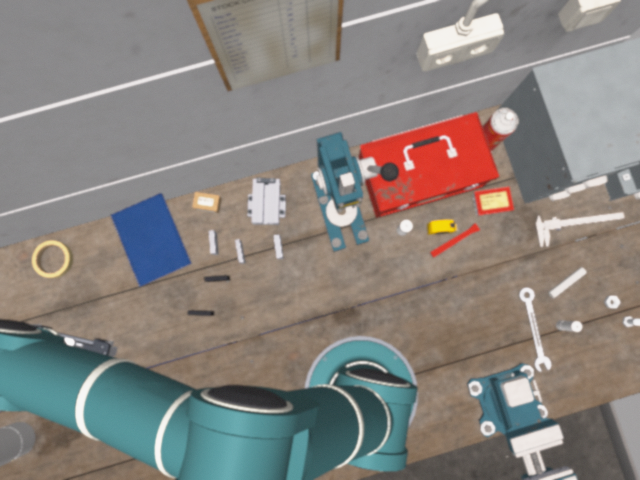

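View pics/scene0.png

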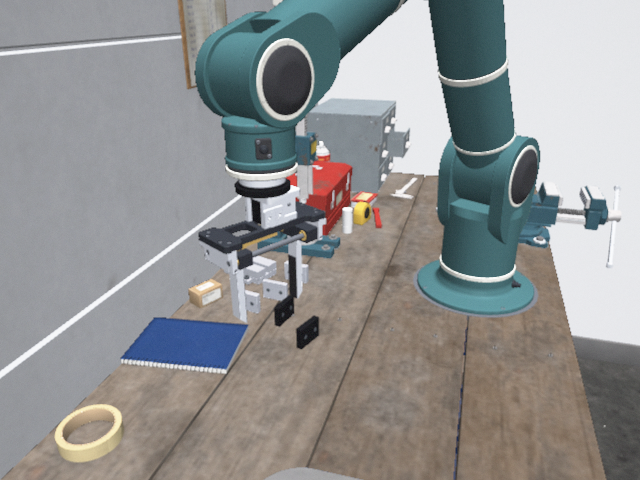

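The top view shows the fixture at (267,200), with its stop at the upper end around row 182. The three grey spacers are at (212,242), (239,250) and (278,246). The black look-alikes at (217,278) and (201,312) are not meant. The box is at (206,201), the pin at (405,226) and the tape measure at (441,226). Next I'll compute positions and go over them for a wrist look.

```bash
cat > h.py <<'E'
import numpy as np, cv2
from rig import robot
def ray(ci,uv,z):
    R=cv2.Rodrigues(np.array(ci["rvec"]))[0]; t=np.array(ci["tvec"]).ravel()
    uv=np.atleast_2d(uv).astype(float)
    d=np.c_[(uv[:,0]-ci["cx"])/ci["fx"],(uv[:,1]-ci["cy"])/ci["fy"],np.ones(len(uv))]@R
    c=-R.T@t
    return c+d*((z-c[2])/d[:,2])[:,None]
def down(yaw):  # tool x at yaw, z down
    c,s=np.cos(yaw),np.sin(yaw)
    return np.array([[c,s,0],[s,-c,0],[0,0,-1.]])
E
python3 - <<'E'
from h import *
ci=robot.camera_info("top")
print(ray(ci,[(212,242),(239,250),(278,246)],.045).round(3))
print(ray(ci,[(267,200),(217,278),(206,201),(405,226),(338,220)],.035).round(3))
f=robot.grab_frame("top")
cr=cv2.resize(f[165:325,170:330],(800//1*1,800))[:600]
cr=cv2.resize(f[170:290,180:340],None,fx=5,fy=5,interpolation=cv2.INTER_CUBIC)
cv2.imwrite("pics/topcrop.png",cr[:,:,::-1])
f=robot.grab_frame("wrist");cv2.imwrite("pics/w0.png",f[:,:,::-1])
ci=robot.camera_info("wrist");R=cv2.Rodrigues(ci["rvec"])[0];print(-R.T@ci["tvec"],R.T[:,2],R.T[:,0],ci["fx"])
E
```

```text
[[0.395 0.375 0.045]
 [0.373 0.305 0.045]
 [0.381 0.205 0.045]]
[[ 0.504  0.233  0.035]
 [ 0.303  0.364  0.035]
 [ 0.506  0.393  0.035]
 [ 0.427 -0.126  0.035]
 [ 0.447  0.048  0.035]]
[0.07699947 0.62481255 0.38510179] [ 0.2547733  -0.0653209  -0.96479207] [ 0.24293017  0.97004258 -0.00152565] 427.4718382998547
```

View pics/topcrop.png

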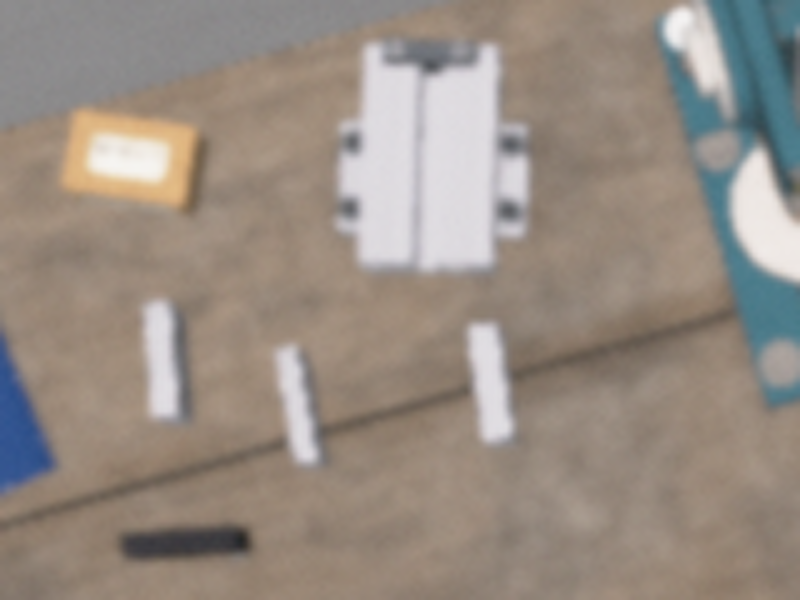

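View pics/w0.png

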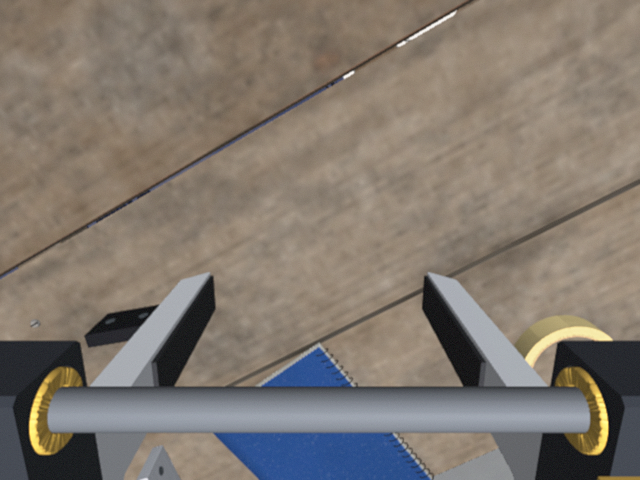

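The crop shows the three grey spacers at crop (165,360), (298,405) and (490,382). The slot runs from about (418,268) to the dark stop at (428,50). The wrist camera sits on tool +x, so I'll move to a viewing pose with tool x toward −x.

Run:
```python
from h import *
robot.move_ptp([0.507,0.29,0.33],down(np.pi))
s=robot.get_state();print(s["time"],s["ee_pos"],s["qpos"].round(2) if hasattr(s["qpos"],"round") else s["qpos"])
ci=robot.camera_info("wrist");f=robot.grab_frame("wrist");cv2.imwrite("pics/w1.png",f[:,:,::-1])
np.save("w1.npy",dict(ci=ci,f=f),allow_pickle=True)
```

```text
1.975 [0.50640947 0.29098767 0.32971602] [-0.73  0.27  0.2   1.59 -0.05  1.29  1.04]
```

View pics/w1.png

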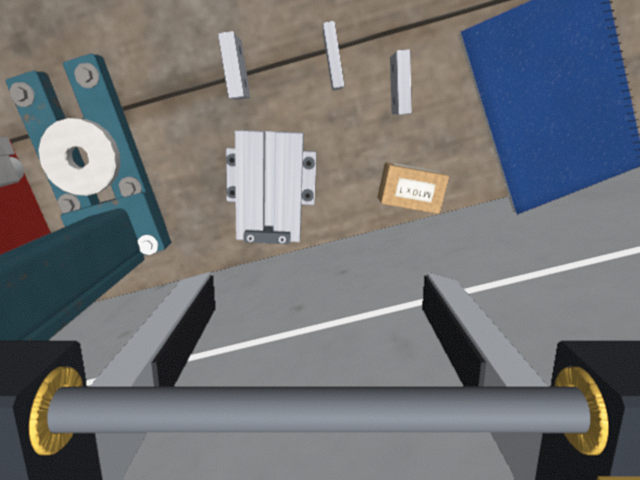

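The wrist view shows the spacers at (233,65), (333,55) and (401,82). The fixture is at (269,187), with its slot running from (264,132) to (268,232) and the stop at (267,237). The box is at (414,188). I'll measure all of these from this frame.

```bash
python3 - <<'E'
from h import *
d=np.load("w1.npy",allow_pickle=True).item();ci,f=d["ci"],d["f"]
h=cv2.cvtColor(f,cv2.COLOR_RGB2HSV)
for n,(x0,y0,x1,y1) in dict(L=(205,20,260,110),M=(315,10,350,100),R=(380,40,420,125),F=(215,120,325,250)).items():
    sub=h[y0:y1,x0:x1]
    m=((sub[...,1]<40)&(sub[...,2]>185)).astype(np.uint8)
    k,lab,st,_=cv2.connectedComponentsWithStats(m)
    i=1+np.argmax(st[1:,4]); ys,xs=np.nonzero(lab==i) if n!="F" else np.nonzero(m)
    uv=np.c_[xs+x0,ys+y0]
    P=ray(ci,uv,.045 if n!="F" else .035)[:,:2].astype(np.float32)
    c,s,a=cv2.minAreaRect(P*1000); 
    l=cv2.fitLine(P,cv2.DIST_L2,0,.01,.01).ravel()
    print(n,len(xs),np.round(c,1),np.round(s,1),round(a,2),"fit",np.degrees(np.arctan2(l[1],l[0])),P.mean(0), np.percentile(sub[...,2],[10,50,90]))
# slot line by darkness in rows
sub=f.sum(2).astype(int)
u=[];
for r in range(138,224,6):
    seg=sub[r,255:280]; u.append((255+seg.argmin(),r,seg.min(),int(np.median(seg))))
print(u)
E
python3 - <<'E'
import numpy as np,cv2
f=np.load("w1.npy",allow_pickle=True).item()["f"]
a=cv2.resize(f[120:250,220:320],None,fx=4.6,fy=4.6,interpolation=cv2.INTER_NEAREST); b=cv2.resize(f[15:120,215:285],None,fx=4.6,fy=4.6,interpolation=cv2.INTER_NEAREST)
o=np.zeros((600,800,3),np.uint8);o[:a.shape[0],:a.shape[1]]=a;o[:b.shape[0],465:465+b.shape[1]]=b[:,:335]
cv2.imwrite("pics/w1crop.png",o[:,:,::-1])
E
```

```text
L 949 [380.8 205.1] [59.3 14.4] 7.09 fit 6.9178967 [0.3802661  0.20503914] [112. 133. 219.]
M 693 [371.3 305.4] [59.1 10.2] 10.13 fit 10.150868 [0.37085453 0.30528748] [122. 139. 215.]
R 791 [396.5 375.1] [59.2 12.3] 4.72 fit 4.7063665 [0.39586028 0.374968  ] [ 97. 140. 218.]
F 6919 [504.1 239.4] [ 93.6 118.8] 86.84 fit -3.701575 [0.49710482 0.23798917] [124. 172. 220.]
[(np.int64(264), 138, np.int64(353), 639), (np.int64(264), 144, np.int64(377), 637), (np.int64(264), 150, np.int64(380), 637), (np.int64(264), 156, np.int64(376), 638), (np.int64(264), 162, np.int64(363), 636), (np.int64(264), 168, np.int64(362), 637), (np.int64(264), 174, np.int64(399), 637), (np.int64(264), 180, np.int64(394), 642), (np.int64(264), 186, np.int64(399), 639), (np.int64(264), 192, np.int64(394), 640), (np.int64(263), 198, np.int64(376), 641), (np.int64(263), 204, np.int64(370), 640), (np.int64(263), 210, np.int64(372), 642), (np.int64(263), 216, np.int64(377), 640), (np.int64(263), 222, np.int64(370), 638)]
```

View pics/w1crop.png

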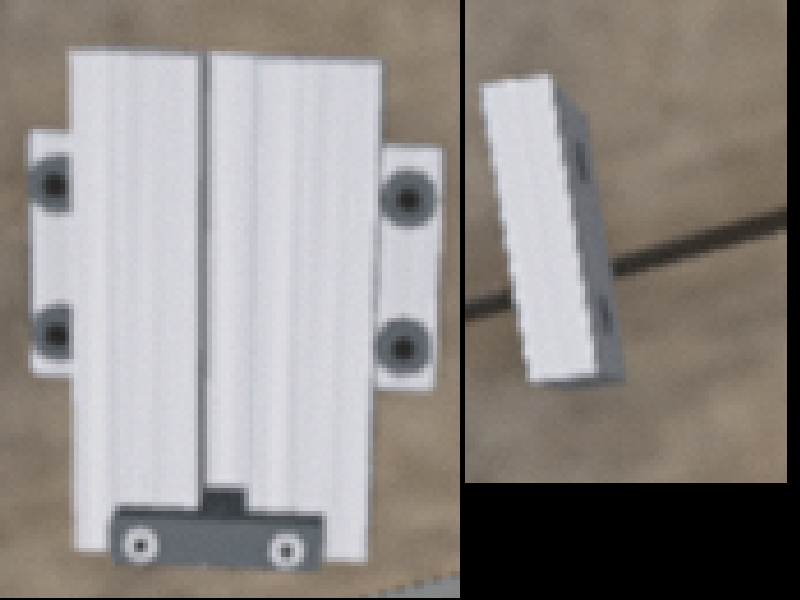

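The top-face widths are L 14.4, M 10.2 and R 12.3 mm, so the middle spacer at (333,55) looks like the 11 mm one. Pinching will confirm it. First I'll take a close look straight above the slot for the fixture pose.

Run:
```python
from h import *
d=np.load("w1.npy",allow_pickle=True).item();ci=d["ci"]
print("wall foot",ray(ci,[(250,260),(400,227)],0).round(3))
robot.move_ptp([0.515,0.236,0.21],down(np.pi))
ci=robot.camera_info("wrist");f=robot.grab_frame("wrist")
np.save("w2.npy",dict(ci=ci,f=f),allow_pickle=True)
cv2.imwrite("pics/w2.png",f[:,:,::-1])
R=cv2.Rodrigues(ci["rvec"])[0];print(-R.T@ci["tvec"],robot.get_state()["time"])
```

```text
wall foot [[ 0.597  0.208 -0.   ]
 [ 0.556  0.388  0.   ]]
[0.43846522 0.23695632 0.3721004 ] 2.6667
```

View pics/w2.png

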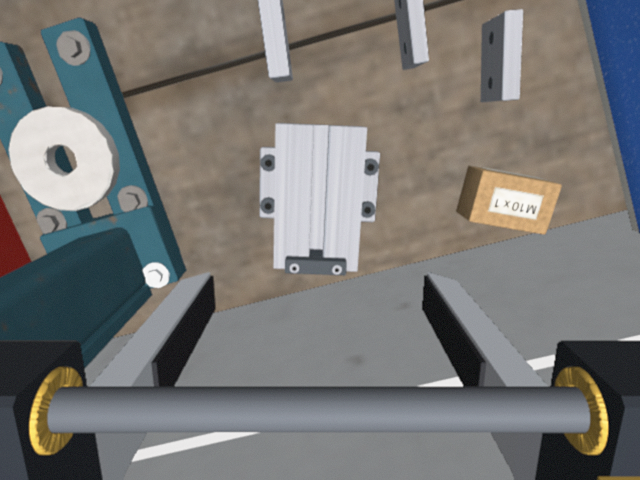

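```bash
python3 - <<'E'
from h import *
d=np.load("w2.npy",allow_pickle=True).item();ci,f=d["ci"],d["f"]
g=cv2.cvtColor(f,cv2.COLOR_RGB2GRAY).astype(float)
for r in (150,190,230,246,255):print(r,g[r,300:342].astype(int))
print("col",g[235:275,318].astype(int))
# block outer edges at z=.035 with subpixel gradient
def edge(r,c0,c1,sgn):
    s=cv2.GaussianBlur(g,(1,5),1)[r,c0:c1];dd=sgn*np.diff(s);i=dd.argmax();w=dd[max(0,i-2):i+3].clip(0);return c0+max(0,i-2)+(w*np.arange(len(w))).sum()/w.sum()+.5
rows=[r for r in range(130,262) if not 144<r<222]
L=[(edge(r,266,284,1),r) for r in rows];Rr=[(edge(r,350,375,-1),r) for r in rows]
out=[]
for E in(L,Rr):
    P=ray(ci,E,.035)[:,:2];p=np.polyfit(P[:,0],P[:,1],1)
    res=P[:,1]-np.polyval(p,P[:,0]);k=abs(res)<.002;p=np.polyfit(P[k,0],P[k,1],1)
    print(p,k.sum(),res.std(),"yaw deg",np.degrees(np.arctan(p[0])),"y at .5",np.polyval(p,.5));out.append(p)
# front edge (open end), rows 115-135
F=[]
for c in list(range(282,305,3))+list(range(332,360,3)):
    s=g[112:140,c];dd=np.diff(s);i=dd.argmax();w=dd[i-1:i+2].clip(0);F.append((c,112+i-1+(w*np.arange(3)).sum()/w.sum()+.5))
B=ray(ci,F,.035);print("open end",B[:,:2].round(4))
np.save("edges.npy",np.array(out))
E
python3 - <<'E'
import numpy as np,cv2
f=np.load("w2.npy",allow_pickle=True).item()["f"]
a=cv2.resize(f[120:280,260:380],None,fx=3.75,fy=3.75,interpolation=cv2.INTER_NEAREST)
b=cv2.resize(f[225:280,290:345],None,fx=6,fy=6,interpolation=cv2.INTER_NEAREST)
o=np.zeros((600,800,3),np.uint8);o[:600,:450]=a;o[:330,460:790]=b;cv2.imwrite("pics/w2crop.png",o[:,:,::-1])
E
```

```text
150 [208 205 205 209 208 210 207 209 210 213 210 202 195 199 205 210 214 218
 214 213 211 210 211 208 210 212 201 178 169 190 207 210 208 210 210 212
 211 215 216 215 213 206]
190 [207 209 212 211 209 210 210 214 213 206 200 188 200 205 213 218 218 217
 216 211 210 210 210 214 212 189 163 186 204 211 208 210 211 213 215 215
 218 215 206 203 205 210]
230 [209 211 212 213 214 211 215 210 208 202 187 200 206 213 217 218 219 215
 207 208 209 214 212 191 161 185 207 210 207 207 210 219 219 218 216 212
 205 201 203 209 211 209]
246 [209 213 213 213 212 213 212 210 206 199 202 207 214 217 219 220 216 210
 210 207 211 212 192 162 184 203 210 209 206 209 215 219 218 217 214 208
 204 203 205 207 210 207]
255 [207 206 209 210 209 209 207 209 184 108  62  61  62  62  66  64  63  64
  63  61  60  69  97 152 196 211 213 211 209 216 219 222 219 220 213 207
 204 206 209 209 211 213]
col [209 210 209 207 207 206 208 207 204 207 207 210 206 184 132  73  56  63
  62  62  63  68  65  64  64  76  93 102 103 103 103 106 101 102 100 103
 104 101 101 115]
[-0.04029383  0.22172198] 55 4.0280611331294744e-05 yaw deg -2.307418183501437 y at .5 0.2015750667098838
[-0.04106519  0.29257231] 55 3.0461874034224908e-05 yaw deg -2.3515406471494713 y at .5 0.27203971667780474
open end [[0.4439 0.2093]
 [0.4439 0.2116]
 [0.4439 0.2139]
 [0.444  0.2162]
 [0.444  0.2185]
 [0.4441 0.2208]
 [0.4445 0.2231]
 [0.4445 0.2254]
 [0.4454 0.2475]
 [0.4454 0.2498]
 [0.4454 0.2521]
 [0.4455 0.2544]
 [0.4456 0.2567]
 [0.4456 0.259 ]
 [0.4459 0.2613]
 [0.4461 0.2636]
 [0.4461 0.2659]
 [0.4462 0.2682]]
```

View pics/w2crop.png

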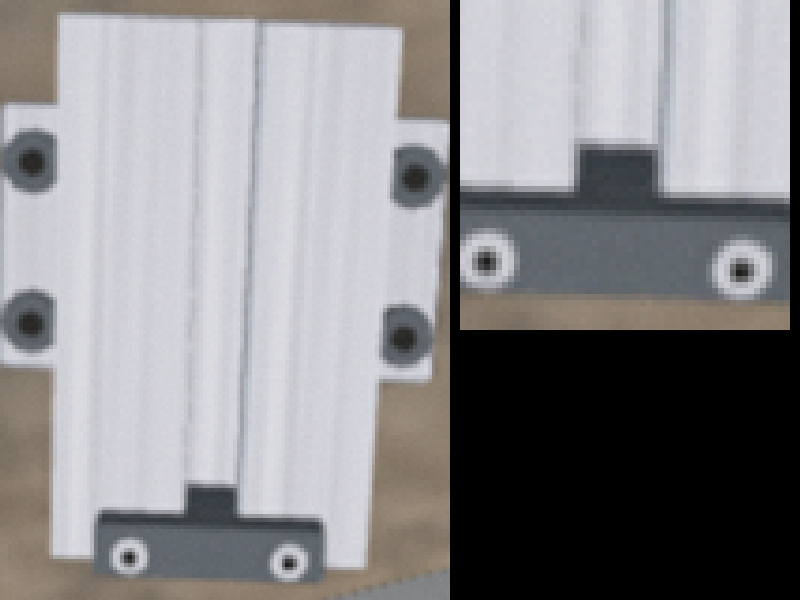

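The fixture fits well: yaw −2.33°, block width 70.4 mm against 70, slot centre at y=0.2368 for x=0.5, and open end at x≈0.4448, which puts the stop at ≈0.5497. Now I'll pinch M, then view it from the same relative camera pose to find the hand-eye bias.

Run:
```python
from h import *
yaw=np.pi+np.radians(10.1)
robot.gripper_to(.04)
robot.move_ptp([.3713,.3054,.12],down(yaw))
print(robot.move_linear([.3713,.3054,.043],velocity=.08,threshold=10))
robot.gripper_to(0.0);robot.pause(.3)
s=robot.get_state();print(s["opening"],s["grasp_force"],s["ee_pos"],s["force"],np.degrees(np.arctan2(s["tool_rot"][1,0],s["tool_rot"][0,0])),s["time"])
robot.gripper_to(.04)
robot.move_linear([.3713,.3054,.12])
robot.move_ptp([.386,.3054,.22],down(np.pi));robot.pause(.2)
ci=robot.camera_info("wrist");f=robot.grab_frame("wrist");np.save("w3.npy",dict(ci=ci,f=f),allow_pickle=True)
R=cv2.Rodrigues(ci["rvec"])[0];C=-R.T@ci["tvec"];print(C)
h=cv2.cvtColor(f,cv2.COLOR_RGB2HSV);m=((h[...,1]<40)&(h[...,2]>185)).astype(np.uint8);m[270:]=0
k,lab,st,_=cv2.connectedComponentsWithStats(m)
for i in range(1,k):
    if st[i,4]<300:continue
    ys,xs=np.nonzero(lab==i);P=ray(ci,np.c_[xs,ys],.045)[:,:2].astype(np.float32);c,sz,a=cv2.minAreaRect(P*1000)
    l=cv2.fitLine(P,cv2.DIST_L2,0,.01,.01).ravel();print(st[i],np.round(c,1),np.round(sz,1),round(a,1),P.mean(0),np.degrees(np.arctan2(l[1],l[0])))
print(robot.get_state()["time"],robot.get_state()["force"],robot.get_state()["ee_pos"])
cv2.imwrite("pics/w3.png",f[:,:,::-1])
```

```text
False
0.010631088278171271 30.00118464231491 [0.37133674 0.3054564  0.04308762] [-1.33901723 -1.70155941  6.04051502] -169.90034816910318 6.3417
[0.30898174 0.30520831 0.3797757 ]
[307 161  26  75 989] [371.5 305.4] [59.6 10.6] 10.1 [0.37084082 0.30523372] 10.04933
[ 178  173   32   75 1343] [381.1 205.1] [60.  15.1] 7.5 [0.3802665  0.20498621] 6.982799
[ 397  193   18   73 1119] [396.8 375. ] [60.1 12.6] 4.7 [0.39601812 0.37493604] 4.671956
8.3833 [-0.55711081  0.59265657 -0.12334128] [0.38555841 0.30506272 0.21882063]
```

The pinch reads 10.6 mm, so M is the 11 mm spacer (the others look like 12.6 and 15.1 mm). The vision/TCP bias is below 0.3 mm. Next I'll grasp it and carry it to the slot.

```bash
cat >> h.py <<'E'
PSI=np.radians(-2.33); ux=np.array([np.cos(PSI),np.sin(PSI)]); uy=np.array([-ux[1],ux[0]])
O=np.array([.4448+.05*ux[0], .2368+(.5-.4448-.05*ux[0])*.0407])   # fixture origin
def fx(s,z,y=0): return [*(O+s*ux+y*uy),z]
def rep(t=""):
    s=robot.get_state();p=s["ee_pos"]; d=p[:2]-O
    R=s["tool_rot"];F=s["force"]
    print(t,"t%.2f"%s["time"],"fix",(1000*np.array([d@ux,d@uy,p[2]])).round(2),"yaw",round(np.degrees(np.arctan2(-R[1,0],-R[0,0])),2),"F",np.round([F[:2]@ux,F[:2]@uy,F[2]],2),"M",np.round(s["moment"],2),"op",round(s["opening"]*1000,2),"gf",round(s["grasp_force"],1))
    return s
E
python3 - <<'E'
from h import *
yaw=np.pi+np.radians(10.1)
robot.move_ptp([.3713,.3054,.12],down(yaw))
robot.move_linear([.3713,.3054,.043],velocity=.08,threshold=10)
robot.gripper_to(0.0);robot.pause(.2);rep("grip")
robot.move_linear([.3713,.3054,.13],velocity=.1);rep("lift")
robot.move_ptp(fx(-.005,.12),down(np.pi+PSI))
robot.move_linear(fx(-.005,.080),velocity=.06);robot.pause(.3);rep("above")
f=robot.grab_frame("wrist");cv2.imwrite("pics/w4.png",f[100:400,160:480][:,:,::-1])
E
```

```text
grip t10.73 fix [-126.08   63.35   43.11] yaw 10.1 F [-0.48 -0.5   5.33] M [-0.17  0.16  0.03] op 10.94 gf 30.0
lift t11.75 fix [-126.41   63.07  129.45] yaw 10.1 F [-0.8   0.27 -1.54] M [0.03 0.01 0.01] op 10.92 gf 30.0
above t13.47 fix [-4.890e+00  6.000e-02  8.022e+01] yaw -2.33 F [-0.29  0.58 -1.9 ] M [ 0.01 -0.07 -0.04] op 10.57 gf 30.0
```

View pics/w4.png

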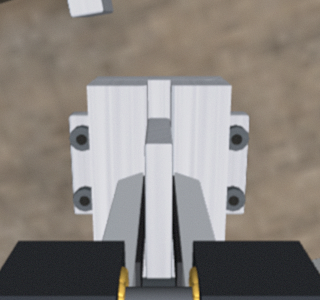

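The spacer, at crop x 146–172, is lined up over the slot at 147–172. I'll lower it slowly with a force stop.

Run:
```python
from h import *
r=robot.move_linear(fx(-.005,.0565),velocity=.02,threshold=8);print(r);rep("down")
robot.pause(.2);rep()
```

```text
True
down t14.53 fix [-5.07 -0.07 58.09] yaw -2.33 F [-1.79 -1.46  9.34] M [-0.12  0.44 -0.01] op 10.8 gf 30.0
 t14.73 fix [-5.09e+00 -5.00e-02  5.81e+01] yaw -2.33 F [-0.53 -1.34  7.83] M [-0.19  0.39  0.01] op 10.97 gf 30.0
```

Run:
```python
from h import *
robot.gripper_to(.02);robot.pause(.3);rep("rel")
robot.gripper_to(0.0);robot.pause(.2);rep("regrip")
print(robot.move_linear(fx(.018,.0581),velocity=.04,threshold=10));robot.pause(.2);rep("slid")
print(robot.move_linear(fx(.030,.0581),velocity=.006,threshold=7));rep("contact")
robot.pause(.15);rep("hold")
```

```text
rel t15.43 fix [-5.59 -0.31 57.51] yaw -2.33 F [-0.05 -0.93  0.45] M [ 0.05 -0.01  0.  ] op 19.99 gf 0.0
regrip t15.93 fix [-5.58 -0.2  57.52] yaw -2.32 F [-0.92  0.68 -1.47] M [ 0.53 -0.08  0.  ] op 11.08 gf 30.0
False
slid t16.88 fix [17.82 -0.13 58.08] yaw -2.33 F [-0.26  0.43 -1.99] M [-0.02  0.01 -0.01] op 10.9 gf 30.0
True
contact t18.06 fix [24.17 -0.14 57.58] yaw -2.32 F [ 0.76  1.13 -1.98] M [ 0.23 -0.08  0.02] op 10.67 gf 30.0
hold t18.21 fix [24.09 -0.15 57.51] yaw -2.32 F [-0.59  0.47  0.56] M [ 0.21 -0.04  0.04] op 10.55 gf 30.0
```

Run:
```python
from h import *
for x in np.arange(.0245,.030,.0005):
    robot.move_linear(fx(x,.0576),velocity=.01);robot.pause(.1)
    s=rep("%.4f"%x)
    if -(s["force"][:2]@ux)>5: break
```

```text
0.0245 t18.56 fix [24.45 -0.   57.55] yaw -2.32 F [-0.25  0.5   0.59] M [ 0.15  0.15 -0.  ] op 10.71 gf 30.0
0.0250 t18.91 fix [24.51  0.   57.55] yaw -2.31 F [-4.69 -0.28  3.96] M [ 0.02  1.12 -0.02] op 10.89 gf 30.0
0.0255 t19.26 fix [24.58  0.06 57.57] yaw -2.3 F [-8.36 -0.46  8.01] M [-0.1   1.96 -0.07] op 10.87 gf 30.0
```

Run:
```python
from h import *
robot.move_linear(fx(.0257,.0576),velocity=.01)
for _ in range(5): robot.pause(.25);rep("press")
```

```text
press t19.76 fix [2.460e+01 3.000e-02 5.754e+01] yaw -2.3 F [-10.11  -1.19   9.63] M [-0.13  2.23 -0.03] op 10.58 gf 30.0
press t20.01 fix [2.457e+01 3.000e-02 5.754e+01] yaw -2.3 F [-9.89 -0.45  8.71] M [-0.04  2.3  -0.03] op 10.99 gf 30.0
press t20.26 fix [24.56  0.   57.54] yaw -2.3 F [-9.91  0.17  8.77] M [-0.12  2.18 -0.08] op 10.83 gf 30.0
press t20.51 fix [2.458e+01 2.000e-02 5.754e+01] yaw -2.3 F [-9.01 -1.38  9.54] M [-0.09  2.27 -0.03] op 11.05 gf 30.0
press t20.76 fix [2.461e+01 1.000e-02 5.756e+01] yaw -2.3 F [-9.72 -0.18  9.07] M [-0.06  2.24 -0.09] op 10.56 gf 30.0
```

It held at about 10 N for 1.2 s. Now I'll release, raise, and check with a picture.

Run:
```python
from h import *
robot.move_linear(fx(.0250,.0576),velocity=.01);rep("ease")
robot.gripper_to(.04);robot.pause(.2);rep("open")
p=robot.get_state()["ee_pos"]
robot.move_linear([p[0],p[1],.13],velocity=.08)
robot.move_linear([.515,.236,.21],velocity=.15);robot.pause(.3);rep("up")
ci=robot.camera_info("wrist");f=robot.grab_frame("wrist")
o=cv2.resize(f[110:290,250:390],None,fx=3.3,fy=3.3);o2=f[0:280]
cv2.imwrite("pics/w5.png",o[:,:,::-1])
h=cv2.cvtColor(f,cv2.COLOR_RGB2HSV)
np.save("w5.npy",dict(ci=ci,f=f),allow_pickle=True)
t=robot.grab_frame("top");cv2.imwrite("pics/t5.png",t[:,:,::-1])
```

```text
ease t21.01 fix [24.52  0.   57.56] yaw -2.31 F [-5.92 -0.01  5.39] M [-0.02  1.4  -0.01] op 10.66 gf 30.0
open t21.85 fix [2.501e+01 1.000e-02 5.761e+01] yaw -2.32 F [-0.04 -0.18  0.82] M [0.01 0.01 0.04] op 40.1 gf 0.0
up t23.89 fix [ 20.09  -0.31 209.37] yaw -2.32 F [-0.08 -0.08 -0.28] M [ 0.02  0.   -0.01] op 40.07 gf 0.0
```

View pics/w5.png

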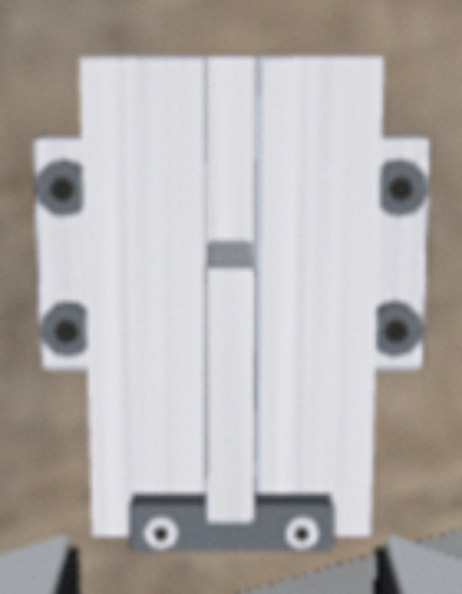

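The picture shows the spacer in the slot, aligned, with its end at crop (230,521) over the stop. I'll check the gap numerically, then sign off if it is good.

Run:
```python
from h import *
d=np.load("w5.npy",allow_pickle=True).item();ci=d["ci"]
e=lambda x,y:(250+(x+.5)/3.3-.5,110+(y+.5)/3.3-.5)
def fr(p,z):
    q=ray(ci,[p],z)[0,:2]-O;return (1000*np.array([q@ux,q@uy])).round(1)
print("front top",fr(e(230,522),.06),"back top",fr(e(231,268),.06),"back at floor",fr(e(231,241),.015),"stop face top",fr(e(160,496),.047))
```

```text
front top [55.1 -0.2] back top [-4.7  0. ] back at floor [-4.1  0. ] stop face top [ 53.1 -17.1]
```

```bash
python3 -c "
from rig import robot
print(robot.sign_off())"
```

```text
the job is handed in; nothing more can be done
None
```

I handed the job in: the 11 mm spacer (the middle one, pinched at 10.6 mm) stands released and upright in the slot, against the stop after about 1.2 s at roughly 10 N; I pinched only that one because the other two looked about 13 and 15 mm thick from the camera, left them standing untouched, and saw no verdict at sign-off.

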